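# Bring the town key over its photo mount

### The job

The old iron town key is next to be photographed: turn the turntable until the long index bar on the platter clicks in at the pointer on the base. Then lift the key out of its tray by its balance point and bring it, level and in line with the two foam rests, about 6 cm above where it will lie, its ring-shaped bow over the wide rest and its shank over the slotted one. Finish still holding it there, steady and clear of the rests, so that I can trim the foam before it goes down; leave the turntable in its click stop and the other things on the desk where they are.

Things in the scene. Friction and masses are not known exactly. Their poses are not given: they have to be found in the camera images.
- platter (a joint): Angle of the platter in rad, growing counter-clockwise seen from above; 0 is the home stop, index bar at the pointer. Stops come every 45 degrees. The ball catch draws the platter in from within 3 degrees of a stop and centres it once let go; 3 to 5 N at the knob takes it into or out of a stop, else it turns easily and stays put. It starts 0.5 to 1.3 rad clockwise of home, in or between stops.
- turntable: Photo turntable: heavy fixed round base carrying a light grey platter, 280 mm in diameter, its top 56 mm above the desk. Origin on the desk on the turning axis; x points from the axis to the fixed pointer, z up.
- turn_knob (a point): Grip point of the turning knob: an upright round black peg fixed on the platter 120 mm from its axis, 20 mm thick, 42 mm tall, top 98 mm above the desk; this point is 80 mm above the desk. Seen from the axis it stands 90 degrees clockwise of the index bar.
- index_mark (a point): On the long black index bar (34 x 7 mm) at the platter's rim, 134 mm from the axis, 56 mm above the desk. The other seven stops have only short thin ticks. The bar lies on the line of the two foam rests, on the slotted rest's side.
- pointer (a point): Fixed steel pointer, a small diamond on a post on the turntable's base just outside the rim, 150 mm from the axis, 56 mm above the desk. At home the index bar points at it.
- cradle (a point): Point on the turning axis, 105 mm above the desk, where the key's balance point is once the key lies in the rests. Axes turn with the platter: x along the rests towards the slotted one, z up. White foam rests: a wide one for the bow at x = -69 mm (46 mm along x, 124 across, top 106 mm above the desk), a slotted one for the shank at x = +85 mm (30 x 64 mm, slot 20 mm, top 111.5 mm).
- key_balance (a point): Balance point of the dark iron key, on its shank's axis; half-way up. Key: 0.5 to 0.75 kg, 291 mm long, ring bow at one end, round shank 15 mm thick, flat notched bit at the other end. x runs from bow to bit, z up. It starts lying level in the tray, axis 45 mm above the desk, the tray's floor 29 mm below the shank; the sides are free but for the tray's low lips, over 70 mm away.
- key_bow (a point): Centre of the key's ring bow (90 mm outside, bar 18 mm thick), 69 mm from the balance point along the key's -x. A collar 21 mm thick ends 21 mm from the balance point; from there the shank is plain to 127 mm beyond that point. The shank's end is 177 mm beyond the balance point; the bit (8 mm thick) stands out 39 mm to -y, 137 to 169 mm beyond it.
- tray: Shallow blue-grey board tray, 350 x 180 mm with lips 22 mm high, fixed on the desk, with two white foam supports under the key's bow and outer shank. Origin on the desk, within 10 mm below the key's balance point at the start; x along the key towards its bit, z up.
- glove_carton: Grey-blue glove carton, 125 x 235 x 75 mm, loose on the desk, a bystander. Origin at the centre of its underside.
- film_reel: Black microfilm reel lying flat, 94 mm in diameter, 19 mm high, a bystander. Origin at the centre of its underside.
- mug: White mug, 82 mm across, 95 mm high, a bystander. Origin at the centre of its underside.
- loupe: Small grey stand loupe with a clear foot, 46 mm across, 42 mm high, a bystander. Origin at the centre of its underside.

How it is judged:
By the outcome, as a careful person would: the job done as asked, in the order asked, and still so for the second after the job is handed in, while the arm keeps its last pose, push and grip.
It also fails if it takes over 54 s, if anything falls off the work surface, if the arm or the gripper's body presses on something with over 40 N, if the wrist force passes 120 N, or if a joint passes its speed limit or range.

### The arm

A 7-joint arm with a two-finger parallel gripper is mounted at the origin on the work surface. World frame = base frame: x ahead of the robot, y to its left, z up, the work surface at z = 0. Lengths are in m, angles in rad, forces in N, time in s.
With the tool pointing down it reaches from about 0.4 to 0.85 m from the base axis. Payload 4.5 kg.
Tool frame: the origin (TCP) lies on the front face of the gripper's body, between the roots of the fingers; the fingertips stand 73 mm ahead of it and the grasp point (between the pads) lies 54 mm ahead of it (tcp_to_tips is the z of the fingertips in the tool frame, in m); z points along the fingers, y is the direction in which the jaws open and shut (so a half turn about z gives the same grasp; the last joint's range is limited). The gripper opens to 85 mm and grips with 20 to 120 N. Pads are 22 mm wide; open, the fingers measure 114 mm over their backs; the gripper's body (76 mm by 85 mm) begins 54 mm behind the grasp point. The pads swing forward as they close: fully open they stand 13 mm farther back than shut.
Start: joints at [1.183, 0.689, -0.195, 1.565, 0.157, 0.902, -0.215], TCP at [0.256, -0.57, 0.304] pointing down, gripper open.
Joint ranges: [-3.01, 3.01], [-0.46, 2.08], [-1.47, 1.51], [0.13, 2.56], [-1, 4.14], [0.04, 2.09], [-2.66, 2.66]. Speed limits (rad/s): [2.57, 2.57, 3.14, 3.14, 3.14, 3.14, 3.14].

### API

Orientations are given as a unit quaternion [w, x, y, z].
In Python, from bench import * gives the robot as it stands.
- The arm moves only by the tool servo_tool, never from a script. Its argument "rows" is text: rows parted by semicolons, each of 5 numbers parted by spaces: the shift along the tool's x, y, z in mm, then the turn about the tool's z in degrees, then the opening, from 0 (shut) to 1 (fully open). A call has 1 to 20 rows; each row shifts and turns the pose as measured when the row begins, along the tool's axes as they then stand; what a row does not reach is not made up. A row lasts 1/10 s, in which the tool goes at most 50 mm and 8.59 degrees, less where a joint would pass 70% of its speed; a pose out of reach is approached as far as the arm can. A call is refused whole if a number of a shift passes 50 or a number of a turn 8.59, either way. A call with a gripper value outside its range is refused whole. The fingers move at their own pace and stop on an object; "newtons" is the grip in N (left out, the last holds). Time passes only in rows, so rows that do not move let the fingers close. It gives the time, the measured TCP pose, the force and the opening at its end, in the units of the state.
- read_state(): the state, without advancing time (a new reading comes with each control period).
- read_camera(name): name is "side" or "top"; returns (picture, depth): 480x640x3 uint8, blue, green, red; 480x640 float32, m along the optical axis (not along the pixel's ray), 0 where there is no reading.
- calibration(name): a dict with "fx", "fy", "cx", "cy" (pixels), "eye" and "orientation" of the camera in the world. Camera axes: x right, y up, looking along -z (the intrinsics and any distortion apply to the point x, -y, -z); pixel columns grow to the right and rows downward; lengths in m; the calibration is good to about 2 mm. A picture is of the moment at which its call begins. calibration takes no time and is no camera call.
- job_done(): hands the job in, once; it reports no verdict.
The state is a dict: "clock": time; "joints": joint angles; "qd": joint speeds; "tau": joint torques, N m; "tcp_pos": TCP position; "ee_rot": TCP orientation; "force": force on the tool from outside, world axes, zero at the start; "wrist_torque": the same for the moment, N m; "finger_gap": finger opening in m.
Only numpy, scipy, OpenCV 4.12 (cv2) and the standard library are available. Lean on these libraries where they do the work, as an engineer would, in place of code of your own. Each camera call takes 0.05 s, during which the arm holds its last target. There are 200 camera calls.

## Working session

There is one attempt and no reset: what is moved stays moved. The work goes in short steps, Python scripts to look and compute and a tool call to move; the robot and the scene stay as the last step left them, time stands still between calls to the robot, and variables do not carry over. Pictures are saved under pics/ and viewed, about 8 in all and at most 12, crops included, and the job is handed in when it is done.

Besides the shell and the picture viewer there is one more tool, called after "Request:" as name(argument=value, ...) on one line, values as JSON. servo_tool: Moves the arm, as the interface text tells. Its arguments: {"type":"object","properties":{"rows":{"type":"string"},"newtons":{"type":"number"}},"required":["rows"]}

```bash
mkdir -p pics; ls; python3 - <<'E'
from bench import *
import cv2,numpy as np
s=read_state();print({k:np.round(v,3) for k,v in s.items()})
for n in("top","side"):
    im,d=read_camera(n);cv2.imwrite(f"pics/{n}0.png",im);np.save(f"pics/{n}0.npy",d);print(n,calibration(n))
E
```

```text
pics
{'clock': np.float64(0.0), 'joints': array([ 1.183,  0.69 , -0.195,  1.566,  0.157,  0.902, -0.215]), 'qd': array([-0.   ,  0.001, -0.001,  0.001, -0.001,  0.   ,  0.   ]), 'tau': array([ 0.0000e+00, -5.3961e+01, -1.2660e+00, -1.5854e+01,  9.0000e-03,
        9.0000e-03,  0.0000e+00]), 'tcp_pos': array([ 0.256, -0.57 ,  0.303]), 'ee_rot': array([-0.001,  0.978,  0.209, -0.   ]), 'force': array([ 0.379, -0.258,  0.737]), 'wrist_torque': array([ 0.058, -0.009,  0.002]), 'finger_gap': np.float64(0.086)}
top {'fx': 621.5571846954898, 'fy': 621.5571846954898, 'cx': 319.895375943546, 'cy': 242.71554709684622, 'eye': array([0.25527933, 0.15990549, 1.72590507]), 'orientation': array([-0.69467855, -0.06939275,  0.07057521,  0.71247842])}
side {'fx': 545.5067767145763, 'fy': 545.5067767145763, 'cx': 319.78590157984235, 'cy': 239.53205742192958, 'eye': array([0.06937919, 1.06317267, 0.78873431]), 'orientation': array([-0.22998189, -0.11995608,  0.45284443,  0.8530245 ])}
```

View pics/top0.png

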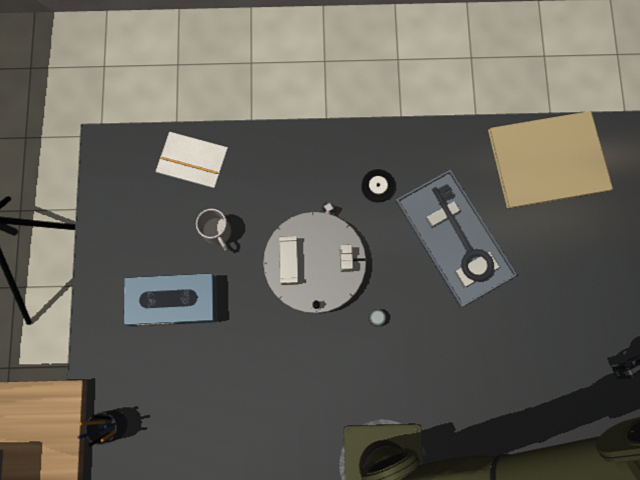

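View pics/side0.png

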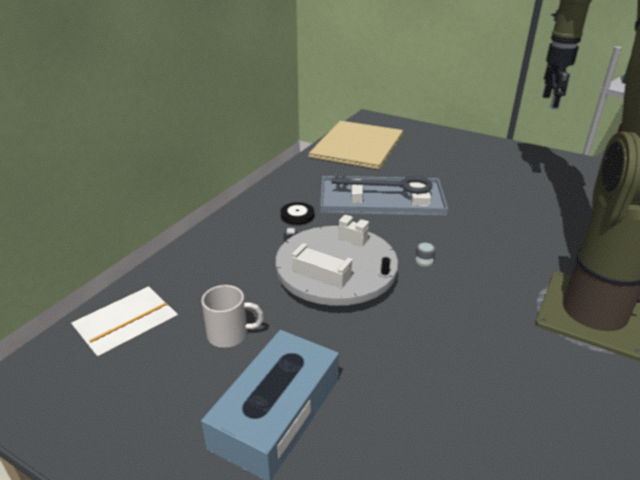

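Top view: platter centre ≈(317,262), pointer ≈(328,209), index bar ≈(360,260), knob ≈(317,304), key bow ≈(478,265), bit ≈(443,190), loupe (378,317), reel (378,185), mug (212,225). The side view shows the same things, all unobstructed. The platter needs about +75° counter-clockwise.

```bash
cat > h.py <<'E'
from bench import *
import cv2,numpy as np
from scipy.spatial.transform import Rotation as R
def cam(n):
    c=calibration(n);q=c["orientation"];return c,R.from_quat([q[1],q[2],q[3],q[0]]).as_matrix()
def pix2z(n,uv,z):
    c,M=cam(n);uv=np.atleast_2d(np.asarray(uv,float))
    d=np.c_[(uv[:,0]-c["cx"])/c["fx"],-(uv[:,1]-c["cy"])/c["fy"],-np.ones(len(uv))]@M.T
    return c["eye"]+d*((z-c["eye"][2])/d[:,2])[:,None]
def proj(n,P):
    c,M=cam(n);p=(np.atleast_2d(P)-c["eye"])@M
    return np.c_[c["cx"]+c["fx"]*p[:,0]/-p[:,2],c["cy"]-c["fy"]*p[:,1]/-p[:,2]]
def tool():
    s=read_state();q=s["ee_rot"];return s,R.from_quat([q[1],q[2],q[3],q[0]]).as_matrix()
E
python3 - <<'E'
from h import *
im=cv2.imread("pics/top0.png");d=np.load("pics/top0.npy")
print("key pts", pix2z("top",[[478,265],[443,190]],.045).round(3))
print("plat",pix2z("top",[317,262],.056).round(3))
# world points from depth
c,M=cam("top");v,u=np.mgrid[:480,:640]
P=np.stack([(u-c["cx"])/c["fx"]*d,-(v-c["cy"])/c["fy"]*d,-d],-1)@M.T+c["eye"]
g=im.max(2)
box=lambda x0,y0,x1,y1:(u>=x0)&(u<x1)&(v>=y0)&(v<y1)
m=box(255,203,380,322)&(abs(P[...,2]-.056)<.012)&(g>75)
cs,_=cv2.findContours(m.astype(np.uint8),cv2.RETR_EXTERNAL,cv2.CHAIN_APPROX_NONE)
k=max(cs,key=cv2.contourArea);(x,y),r=cv2.minEnclosingCircle(k);e=cv2.fitEllipse(cv2.convexHull(k));print(x,y,r,e)
print(pix2z("top",[[x,y],e[0],[x+r,y]],.056).round(4))
cv2.imwrite("pics/crop0.png",np.hstack([cv2.resize(im[200:325,255:385],None,fx=3.4,fy=3.4,interpolation=cv2.INTER_CUBIC),cv2.resize(im[180:305,395:520],None,fx=2.8,fy=3.4,interpolation=cv2.INTER_CUBIC)]))
E
```

```text
key pts [[ 0.52  -0.278  0.045]
 [ 0.735 -0.196  0.045]]
plat [[0.537 0.162 0.056]]
313.8007507324219 261.5197448730469 51.24876022338867 ((313.8774108886719, 261.8742980957031), (101.18143463134766, 102.05719757080078), 80.0245132446289)
[[0.5389 0.1707 0.056 ]
 [0.5379 0.1706 0.056 ]
 [0.5354 0.0312 0.056 ]]
```

View pics/crop0.png

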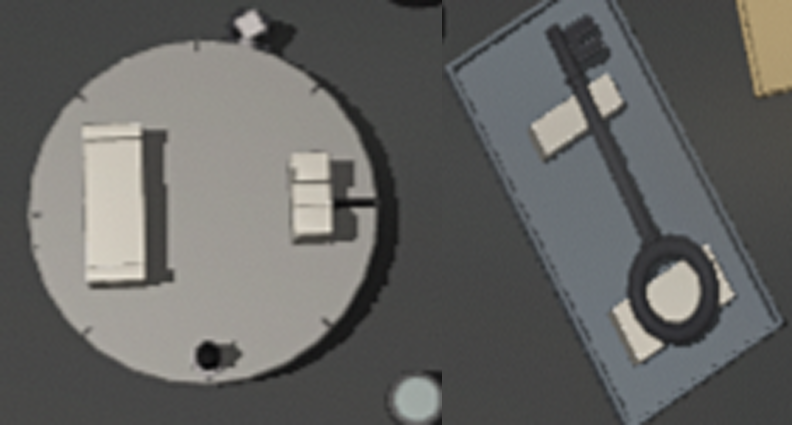

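The crop shows the index bar at crop (355,203), the pointer at (249,25), the knob at (208,353), and the key clear in its tray.

```bash
python3 - <<'E'
from h import *
im=cv2.imread("pics/top0.png")
f=lambda x,y,z:pix2z("top",[255+x/3.4-.35,200+y/3.4-.35],z)[0]
ax=f(203,212,.056);bar=f(360,203,.056);pt=f(249,25,.056);kn=f(208,353,.098)
ang=lambda p:np.degrees(np.arctan2(*(p-ax)[1::-1]))
print("axis",ax,"bar",ang(bar),np.linalg.norm(bar-ax),"ptr",ang(pt),np.linalg.norm(pt-ax),"knob",kn,ang(kn),np.linalg.norm((kn-ax)[:2]))
# key: dark pixels in the tray
m=np.zeros(im.shape[:2],np.uint8);m[172:300,400:515]=(im[172:300,400:515].max(2)<70)
cs,_=cv2.findContours(m,cv2.RETR_EXTERNAL,cv2.CHAIN_APPROX_NONE)
for k in sorted(cs,key=cv2.contourArea)[::-1][:3]:print(cv2.contourArea(k),cv2.boundingRect(k))
h=np.zeros_like(m);tr=cv2.boxPoints
v,u=np.nonzero(m);W=pix2z("top",np.c_[u,v],.045)
bow=pix2z("top",[395+674/2.8-.3,180+290/3.4-.35],.045)[0]
tip=pix2z("top",[395+555/2.8-442/2.8-.3,180],.045)[0]
g=lambda x,y:pix2z("top",[395+(x-442)/2.8-.3,180+y/3.4-.35],.045)[0]
bow=g(674,290)
# shank centres: dark pixels within 12 mm of line from bow to rough tip
t=g(555,30);d=(t-bow)[:2];d/=np.linalg.norm(d)
for _ in range(3):
    n=np.array([-d[1],d[0]]);rel=W[:,:2]-bow[:2];a=rel@d;b=rel@n
    s=(a>.085)&(a<.19)&(abs(b)<.013);p=np.polyfit(a[s],b[s],1)
    d=d+p[0]*n;d/=np.linalg.norm(d);print("offset",p,s.sum())
n=np.array([-d[1],d[0]]);a=(W[:,:2]-bow[:2])@d;b=(W[:,:2]-bow[:2])@n
s=abs(b)<.06
print("ends",a[s].min(),a[s].max(),"bow dir deg",np.degrees(np.arctan2(d[1],d[0])),"bow",bow)
print("bal",bow[:2]+d*.069+n*p[1])
E
```

```text
axis [0.53753886 0.16925993 0.056     ] bar -88.1267902767746 0.12605464960367901 ptr -14.990727864450678 0.1589777144977739 knob [0.42023567 0.16775651 0.098     ] -179.26570895540675 0.11731282153132012
1276.0 (432, 185, 63, 98)
1256.5 (400, 231, 57, 69)
1012.0 (453, 172, 52, 34)
offset [ 0.0209242  -0.00255934] 190
offset [ 0.00155115 -0.00252626] 190
offset [ 4.11198427e-05 -2.53188136e-03] 190
ends -0.126482813120175 0.3309197891682548 bow dir deg 26.350225522984793 bow [ 0.51990782 -0.2772128   0.045     ]
bal [ 0.58286236 -0.24885548]
```

Request:
servo_tool(rows="31 -29 0 0 1;31 -29 0 0 1;31 -29 0 0 1;31 -29 0 0 1;31 -29 0 0 1;31 -29 0 0 1;31 -29 0 0 1;31 -29 0 0 1;31 -29 0 0 1;31 -29 0 0 1;31 -29 0 0 1;31 -29 0 0 1;10 -37 12 0 1;10 -37 12 0 1;10 -37 12 0 1;10 -37 12 0 1;10 -37 12 0 1;10 -37 12 0 1;10 -37 12 0 1;0 0 0 0 1", newtons=25)

```text
clock: 2.1
tcp_pos: [0.4193, 0.1939, 0.211]
ee_rot: [-0.002, 0.978, 0.207, 0.001]
force: [-0.1, -0.1, 1.1]
finger_gap: 0.0849
```

Request:
servo_tool(rows="-4 9 0 7.7 1;-3 9 0 7.7 1;-1 9 0 7.7 1;0 0 0 0 1;0 0 0 0 1")

```text
clock: 2.6
tcp_pos: [0.4183, 0.1657, 0.2099]
ee_rot: [-0.002, 1.0, 0.004, -0.001]
force: [0.3, 0.2, -0.2]
finger_gap: 0.0855
```

```bash
python3 - <<'E'
from h import *
im,d=read_camera("side");cv2.imwrite("pics/s1.png",cv2.resize(im[130:330,250:480],None,fx=3,fy=3,interpolation=cv2.INTER_CUBIC))
im,d=read_camera("top");s,M=tool();print(s["tcp_pos"],np.degrees(np.arctan2(M[1,0],M[0,0])),M[:,2],s["joints"].round(2))
print(proj("side",[.419,.167,.098]),proj("side",s["tcp_pos"]+M@[0,0,.073]))
E
```

```text
[0.4182776  0.16596552 0.20989039] 0.41342572538946043 [-0.00186693  0.00397535 -0.99999036] [-0.51  0.65  0.05  2.18 -0.1   0.32 -1.94]
[[386.59957357 257.52090209]] [[388.44834919 242.5753109 ]]
```

View pics/s1.png

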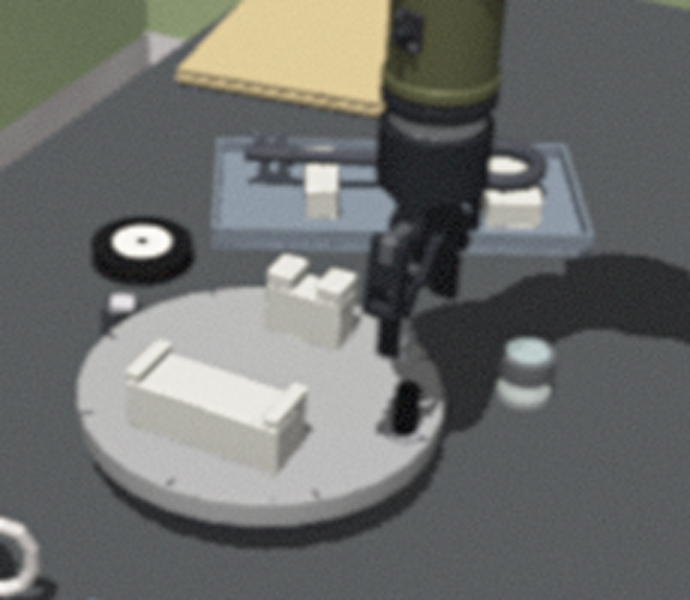

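The side view shows the open fingers straddling the knob, whose top is at crop (406,385), within 3 mm of my prediction. I go down and grip it.

Request:
servo_tool(rows="0 0 24 0 1;0 0 24 0 1;0 0 22 0 1;0 0 0 0 1;0 0 0 0 0;0 0 0 0 0;0 0 0 0 0;0 0 0 0 0;0 0 0 0 0;0 0 0 0 0;0 0 0 0 0", newtons=25)

```text
clock: 3.8
tcp_pos: [0.421, 0.1695, 0.1417]
ee_rot: [-0.005, 1.0, 0.009, 0.003]
force: [-0.1, -0.2, -3.9]
finger_gap: 0.0191
```

Request:
servo_tool(rows="0 3 0 -1.5 0;0.2 6 0 -3 0;0.5 10.5 0 -5 0;0.5 10.5 0 -5 0;0.5 10.5 0 -5 0;0.5 10.5 0 -5 0;0.5 10.5 0 -5 0;0.5 10.5 0 -5 0;0.5 10.5 0 -5 0;0.5 10.5 0 -5 0;0.5 10.5 0 -5 0;0.2 6 0 -3 0;0 0 0 0 0;0 0 0 0 0")

```text
clock: 5.2
tcp_pos: [0.4669, 0.0749, 0.1417]
ee_rot: [-0.007, 0.88, 0.474, 0.001]
force: [-0.4, 1.2, -3.7]
finger_gap: 0.0189
```

```bash
cat > look.py <<'E'
from h import *
import sys
t=sys.argv[1]
im,d=read_camera("top");cv2.imwrite(f"pics/t{t}.png",im)
s,M=tool();A=np.array([.539,.1693])
p=s["tcp_pos"]+M@[0,0,.054];r=p[:2]-A
print(s["clock"],s["tcp_pos"].round(4),"yaw",np.degrees(np.arctan2(M[1,0],M[0,0])).round(2),"z",M[:,2].round(3),"F",s["force"].round(1),"grasp",p.round(4),"rad",np.linalg.norm(r),"ang",np.degrees(np.arctan2(r[1],r[0])),s["joints"].round(2))
cv2.imwrite(f"pics/c{t}.png",cv2.resize(im[195:330,245:395],None,fx=4,fy=4,interpolation=cv2.INTER_CUBIC))
E
python3 look.py 2
```

```text
5.25 [0.4669 0.0749 0.1418] yaw 56.62 z [-0.004  0.013 -1.   ] F [-0.6  0.7 -2.8] grasp [0.4667 0.0756 0.0878] rad 0.11835151738542789 ang -127.68093726898456 [-0.15  0.8  -0.16  2.14  0.45  0.23 -1.28]
```

View pics/c2.png

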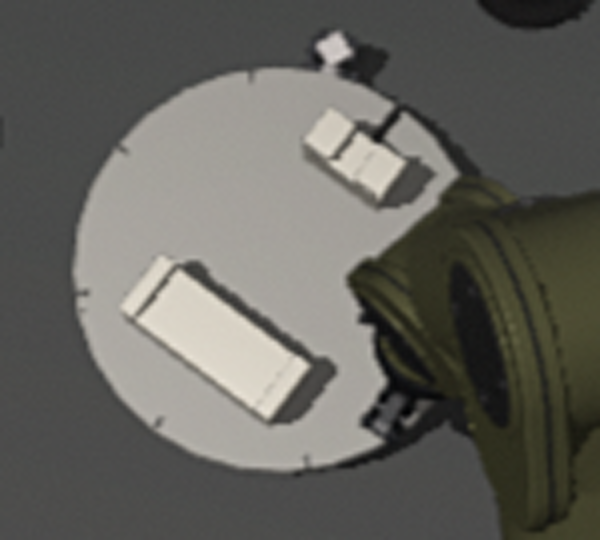

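The bar at crop (387,123) is now about 22° short of the pointer at (335,50), seen from the centre (277,269).

Request:
servo_tool(rows="-0.3 6 0 -3 0;-0.3 10 0 -5 0;-0.3 10 0 -5 0;-0.3 10 0 -4 0;-0.3 6 0 -3 0;0 0 0 0 0;0 0 0 0 0")

```text
clock: 5.95
tcp_pos: [0.4963, 0.0588, 0.1417]
ee_rot: [-0.01, 0.781, 0.624, -0.003]
force: [-0.8, 4.9, -3.0]
finger_gap: 0.0193
```

```bash
python3 look.py 3; python3 - <<'E'
from h import *
im=cv2.imread("pics/t3.png")
# dark bar pixels on the platter between 115 and 140mm from the axis
v,u=np.nonzero(im.max(2)<75);W=pix2z("top",np.c_[u,v],.056)[:,:2]-[.539,.1693]
r=np.hypot(*W.T);a=np.degrees(np.arctan2(W[:,1],W[:,0]))
for lo,hi in((.113,.123),(.121,.134)):
    s=(r>lo)&(r<hi)&(a>-32)&(a<0);print(s.sum(),a[s].mean() if s.any() else None,a[s].std() if s.any() else None)
E
```

```text
6.0 [0.4962 0.0589 0.1417] yaw 77.25 z [-0.018  0.012 -1.   ] F [-2.9  1.1 -0.4] grasp [0.4952 0.0596 0.0877] rad 0.1181655429854094 ang -111.76744559596766 [-0.02  0.82 -0.3   2.05  0.59  0.37 -1.01]
7 -22.307884926711804 0.9776639802991117
9 -22.28999006351019 0.5939252397069282
```

Request:
servo_tool(rows="-0.4 4 0 0 0;-0.4 4 0 0 0;-0.3 4 0 0 0;-0.2 2.5 0 0 0;0 0 0 0 0;0 0 0 0 0")

```text
clock: 6.6
tcp_pos: [0.4973, 0.0591, 0.1417]
ee_rot: [-0.017, 0.778, 0.627, -0.013]
force: [-2.0, -0.1, -2.0]
finger_gap: 0.0191
```

```bash
python3 look.py 4; cat > bar.py <<'E'
from h import *
import sys
im=cv2.imread(sys.argv[1]);A=np.array([.539,.1693])
v,u=np.nonzero(im.max(2)<75);W=pix2z("top",np.c_[u,v],.056)[:,:2]-A
r=np.hypot(*W.T);a=np.degrees(np.arctan2(W[:,1],W[:,0]))
s=(r>.113)&(r<.134)&(a>-32)&(a<0);print("bar",s.sum(),a[s].mean(),a[s].std())
v,u=np.nonzero(im.min(2)>130);W=pix2z("top",np.c_[u,v],.056)[:,:2]-A
r=np.hypot(*W.T);a=np.degrees(np.arctan2(W[:,1],W[:,0]))
s=(r>.143)&(r<.172)&(abs(a+15)<10);print("ptr",s.sum(),a[s].mean(),r[s].mean(),a[s].std())
E
python3 bar.py pics/t4.png
```

```text
6.65 [0.4973 0.0591 0.1417] yaw 77.73 z [-0.04   0.01  -0.999] F [-2.5  1.3 -2.5] grasp [0.4951 0.0597 0.0877] rad 0.11806362922793572 ang -111.81688423063721 [-0.    0.83 -0.33  2.03  0.57  0.41 -0.99]
bar 17 -22.449798664453965 0.8654665046785583
ptr 47 -15.24333729891358 0.15762141252492745 1.9148083357395547
```

View pics/c4.png

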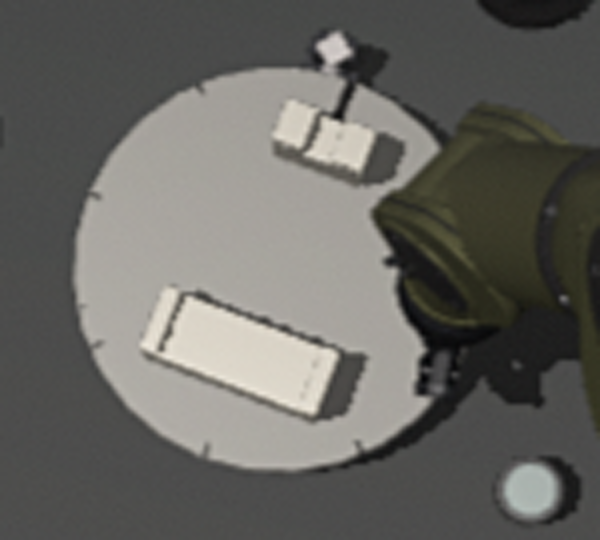

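The bar at crop (345,98) is still about 7° short. The small steps only loaded the arm against the catch and tilted the tool slightly, so I use one firmer step.

Request:
servo_tool(rows="-1.6 17 0 0 0")

```text
clock: 6.75
tcp_pos: [0.5089, 0.0546, 0.1412]
ee_rot: [-0.018, 0.777, 0.629, -0.017]
force: [-5.7, -2.2, 12.0]
finger_gap: 0.0192
```

```bash
python3 look.py 5;python3 bar.py pics/t5.png
```

```text
6.8 [0.5136 0.0525 0.1413] yaw 77.76 z [-0.043  0.007 -0.999] F [ 1.9 -3.9  5.1] grasp [0.5113 0.0529 0.0874] rad 0.11968798047706927 ang -103.37057411172238 [ 0.02  0.84 -0.34  1.98  0.57  0.46 -0.95]
bar 14 -16.955569834576902 0.711674390132734
ptr 47 -15.24333729891358 0.15762141252492745 1.9148083357395547
```

Request:
servo_tool(rows="0 0 0 0 0.6;0 0 0 0 0.6;0 0 0 0 0.6;0 0 0 0 0.6;0 0 0 0 0.6")

```text
clock: 7.3
tcp_pos: [0.5151, 0.0519, 0.1415]
ee_rot: [-0.015, 0.779, 0.627, -0.014]
force: [0.3, -0.7, -1.0]
finger_gap: 0.0514
```

```bash
python3 look.py 6;python3 bar.py pics/t6.png
```

```text
7.35 [0.515  0.0519 0.1415] yaw 77.69 z [-0.04   0.006 -0.999] F [-0.2 -0.3  0.1] grasp [0.5129 0.0523 0.0875] rad 0.11988921168141635 ang -102.58496738915964 [ 0.02  0.84 -0.34  1.98  0.57  0.46 -0.95]
bar 15 -14.05640360892476 0.7333297956419359
ptr 47 -15.24333729891358 0.15762141252492745 1.9148083357395547
```

View pics/c6.png

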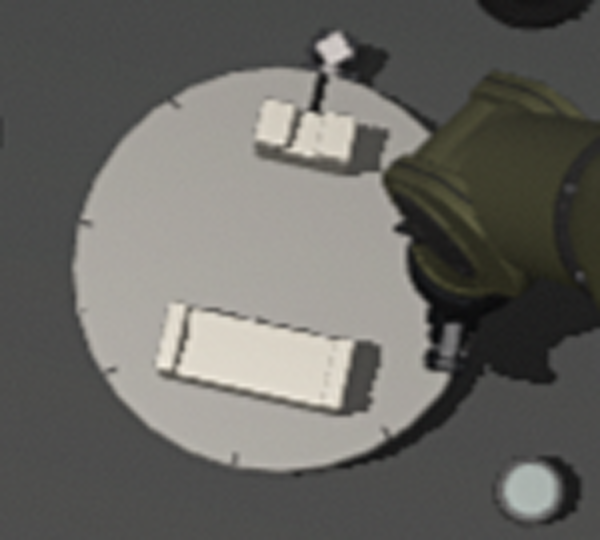

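The bar, with its tip at crop (323,75), now stands under the pointer at (335,50), to within measurement (−14.1° against −15.2°). I test whether it is really clicked in by regripping and tugging back gently. That also takes some of the tilt out of the tool.

Request:
servo_tool(rows="0 0 0 0 0;0 0 0 0 0;0 0 0 0 0;0 0 0 0 0;0.3 -4 0 0 0;0.3 -4 0 0 0;0.3 -4 0 0 0")

```text
clock: 8.05
tcp_pos: [0.5095, 0.0532, 0.1418]
ee_rot: [-0.011, 0.78, 0.625, -0.009]
force: [10.6, -4.9, -11.6]
finger_gap: 0.0193
```

```bash
python3 look.py 7;python3 bar.py pics/t7.png
```

```text
8.1 [0.5095 0.0531 0.1418] yaw 77.39 z [-0.027  0.006 -1.   ] F [ 8.8 -3.2 -9.7] grasp [0.508  0.0535 0.0878] rad 0.11990550588785329 ang -104.98538862301187 [ 0.01  0.83 -0.32  2.    0.58  0.42 -0.98]
bar 14 -15.746626741106065 0.7832106319260842
ptr 47 -15.24333729891358 0.15762141252492745 1.9148083357395547
```

Request:
servo_tool(rows="0 -4 0 0 0;0 -3 0 0 0;0 0 0 0 0.6;0 0 0 0 0.6;0 0 0 0 0.6;0 0 0 0 0.6;0 0 0 0 0.6")

```text
clock: 8.8
tcp_pos: [0.5072, 0.0539, 0.1418]
ee_rot: [-0.008, 0.781, 0.624, -0.005]
force: [0.1, -0.3, 0.6]
finger_gap: 0.051
```

```bash
python3 look.py 8;python3 bar.py pics/t8.png
```

```text
8.85 [0.5072 0.0539 0.1418] yaw 77.21 z [-0.017  0.007 -1.   ] F [-0.3  0.1 -0.1] grasp [0.5062 0.0543 0.0878] rad 0.11957909010595337 ang -105.89759383771995 [-0.    0.83 -0.31  2.02  0.59  0.4  -0.99]
bar 15 -15.460513803967567 0.7793280410832137
ptr 47 -15.24333729891358 0.15762141252492745 1.9148083357395547
```

```bash
cat > rest.py <<'E'
from h import *
import sys
for f in sys.argv[1:]:
    im=cv2.imread(f);m=np.zeros(im.shape[:2],np.uint8);m[264:305,275:345]=im[264:305,275:345].min(2)>165
    cs,_=cv2.findContours(m,cv2.RETR_EXTERNAL,cv2.CHAIN_APPROX_NONE);k=max(cs,key=cv2.contourArea)
    W=pix2z("top",np.argwhere(m)[:,::-1],.106)[:,:2]
    v=np.linalg.svd(W-W.mean(0),full_matrices=False)[2][0];print(f,len(W),W.mean(0).round(4),np.degrees(np.arctan2(*v[::-1]))%180-90)
E
python3 rest.py pics/t6.png pics/t7.png pics/t8.png
```

```text
pics/t6.png 948 [0.4657 0.1982] 2.8038282081310513
pics/t7.png 906 [0.4673 0.1981] -0.034749957800542575
pics/t8.png 902 [0.4673 0.197 ] -0.911767822241103
```

```bash
cat > ticks.py <<'E'
from h import *
import sys
A=np.array([.539,.1693])
for f in sys.argv[1:]:
    im=cv2.imread(f).max(2).astype(float);out=[]
    a=np.radians(np.arange(0,235,.2))
    S=0
    for r in(.131,.1335,.136):
        p=proj("top",np.c_[A[0]+r*np.cos(a),A[1]+r*np.sin(a),0*a+.056]).astype(np.float32)
        S=S+cv2.remap(im.astype(np.float32),p[None,:,0],p[None,:,1],cv2.INTER_CUBIC)[0]/3
    D=cv2.medianBlur(S.astype(np.uint8)[:,None],101)[:,0]-S;D[D<12]=0
    n,l=cv2.connectedComponents((D>0).astype(np.uint8)[:,None])
    for i in range(1,n):
        s=l[:,0]==i
        if s.sum()>5:out.append((np.degrees((a[s]*D[s]).sum()/D[s].sum()).round(2),D[s].max().round(0)))
    print(f,out)
E
python3 ticks.py pics/top0.png pics/t4.png pics/t6.png pics/t7.png pics/t8.png
```

```text
pics/top0.png [(np.float64(1.11), np.float32(20.0)), (np.float64(45.24), np.float32(43.0)), (np.float64(90.08), np.float32(51.0)), (np.float64(134.99), np.float32(52.0)), (np.float64(180.68), np.float32(27.0)), (np.float64(225.97), np.float32(72.0))]
pics/t4.png [(np.float64(22.0), np.float32(40.0)), (np.float64(66.9), np.float32(50.0)), (np.float64(99.88), np.float32(19.0)), (np.float64(111.78), np.float32(55.0)), (np.float64(157.15), np.float32(58.0)), (np.float64(202.48), np.float32(68.0)), (np.float64(228.4), np.float32(30.0))]
pics/t6.png [(np.float64(30.66), np.float32(46.0)), (np.float64(75.42), np.float32(54.0)), (np.float64(120.39), np.float32(64.0)), (np.float64(165.77), np.float32(55.0)), (np.float64(211.27), np.float32(60.0))]
pics/t7.png [(np.float64(28.92), np.float32(52.0)), (np.float64(73.67), np.float32(59.0)), (np.float64(118.4), np.float32(54.0)), (np.float64(163.91), np.float32(47.0)), (np.float64(209.23), np.float32(65.0))]
pics/t8.png [(np.float64(29.39), np.float32(39.0)), (np.float64(73.98), np.float32(56.0)), (np.float64(118.74), np.float32(69.0)), (np.float64(164.26), np.float32(52.0)), (np.float64(209.75), np.float32(63.0)), (np.float64(232.64), np.float32(25.0))]
```

Request:
servo_tool(rows="0 0 0 0 0.6;0 0 -15 0 0.6;0 0 -40 0 0.6;0 0 -40 0 0.6;0 0 -40 0 1;-40 0 -10 0 1;-40 0 -10 0 1;-40 0 0 0 1;0 0 0 0 1")

```text
clock: 9.75
tcp_pos: [0.483, -0.0663, 0.3026]
ee_rot: [-0.008, 0.78, 0.626, -0.005]
force: [-0.3, 0.0, -0.0]
finger_gap: 0.0853
```

```bash
python3 look.py 9;python3 bar.py pics/t9.png; python3 ticks.py pics/t9.png
```

```text
9.8 [ 0.484  -0.0631  0.303 ] yaw 77.72 z [-0.016  0.009 -1.   ] F [ 0.3  0.9 -0.2] grasp [ 0.4832 -0.0626  0.249 ] rad 0.23848558303481027 ang -103.53042091103343 [ 0.39  0.56 -0.55  1.95  0.4   0.76 -0.6 ]
bar 15 -15.460513803967567 0.7793280410832137
ptr 47 -15.24333729891358 0.15762141252492745 1.9148083357395547
pics/t9.png [(np.float64(29.39), np.float32(39.0)), (np.float64(73.98), np.float32(55.0)), (np.float64(118.77), np.float32(69.0)), (np.float64(164.25), np.float32(51.0)), (np.float64(209.74), np.float32(63.0))]
```

View pics/c9.png

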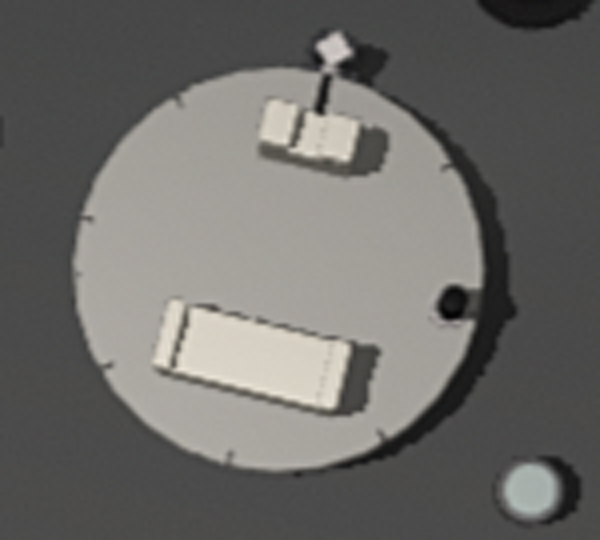

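The bar at crop (323,95) points at the pointer's corner (330,70). It stayed at −15.5° to −15.8° after let-go while the arm left, so it's in the click stop. Now the key.

Request:
servo_tool(rows="0 0 0 8.5 1;0 0 0 8.5 1;0 0 0 8.5 1;0 0 0 8.5 1;0 0 0 8.5 1;0 0 0 8.5 1;1 40 18 0 1;1 40 18 0 1;1 40 18 0 1;1 40 18 0 1;1 30 18 0 1;0 0 0 0 1;0 0 0 0 1")

```text
clock: 11.1
tcp_pos: [0.5795, -0.2149, 0.2035]
ee_rot: [-0.012, 0.972, 0.235, -0.004]
force: [-0.2, 0.5, 0.0]
finger_gap: 0.0852
```

```bash
python3 look.py 10; python3 - <<'E'
from h import *
im=cv2.imread("pics/t10.png")
cv2.imwrite("pics/k10.png",cv2.resize(im[165:310,390:540],None,fx=4,fy=4,interpolation=cv2.INTER_CUBIC))
B=np.array([.583,-.249,.045]);d=np.array([np.cos(np.radians(26.35)),np.sin(np.radians(26.35)),0])
s,M=tool();print((B-(s["tcp_pos"]+M@[0,0,.054]))@M*1000)
print((proj("top",[B-.069*d,B,B+.177*d,B+.1*d])-[390,165])*4)
i0=cv2.imread("pics/top0.png")
for p in(B-.069*d,B,B+.177*d):cv2.circle(i0,tuple(proj("top",p)[0].round().astype(int)),0,(0,0,255),-1)
cv2.imwrite("pics/k0.png",cv2.resize(i0[165:310,390:540],None,fx=4,fy=4,interpolation=cv2.INTER_CUBIC))
E
```

```text
11.15 [ 0.5792 -0.215   0.2036] yaw 27.24 z [-0.014  0.021 -1.   ] F [ 0.2  0.1 -0.9] grasp [ 0.5785 -0.2139  0.1496] rad 0.3851814552134617 ang -84.11611700164912 [ 0.43  0.82 -0.27  1.66  0.27  0.72 -1.05]
[-11.81450302  35.9050992  103.77504995]
[[353.60988062 397.86963329]
 [302.48767695 310.47133268]
 [174.57631992  91.79462416]
 [229.66022398 185.96583078]]
```

View pics/k0.png

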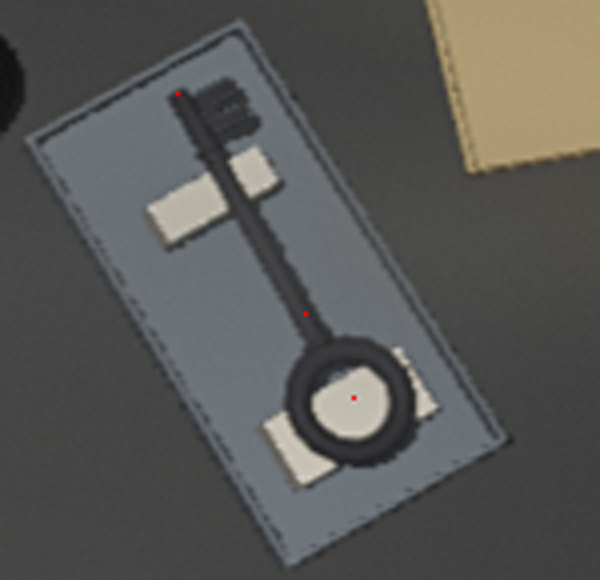

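The marks fall on the bow centre (354,397), the shank axis (305,313) and the shank end (178,93), so the key estimate holds.

Request:
servo_tool(rows="-4 12 0 0.8 1;-4 12 10 0 1;-4 12 10 0 1;0 0 20 0 1;0 0 20 0 1;0 0 0 0 1;0 0 0 0 1")

```text
clock: 11.85
tcp_pos: [0.585, -0.254, 0.1414]
ee_rot: [-0.011, 0.973, 0.23, -0.003]
force: [-0.2, -0.1, 0.2]
finger_gap: 0.0856
```

```bash
python3 - <<'E'
from h import *
B=np.array([.583,-.249,.045]);s,M=tool();print((B-(s["tcp_pos"]+M@[0,0,.054]))@M*1000,s["tcp_pos"],np.degrees(np.arctan2(M[1,0],M[0,0])),M[:,2])
im,_=read_camera("side");cv2.imwrite("pics/s11.png",cv2.resize(im[110:260,290:490],None,fx=4,fy=4,interpolation=cv2.INTER_CUBIC))
E
```

```text
[ 0.51521524 -3.30507875 42.51992362] [ 0.58503792 -0.25404007  0.14142473] 26.559634800977353 [-0.0105821   0.01920938 -0.99975948]
```

View pics/s11.png

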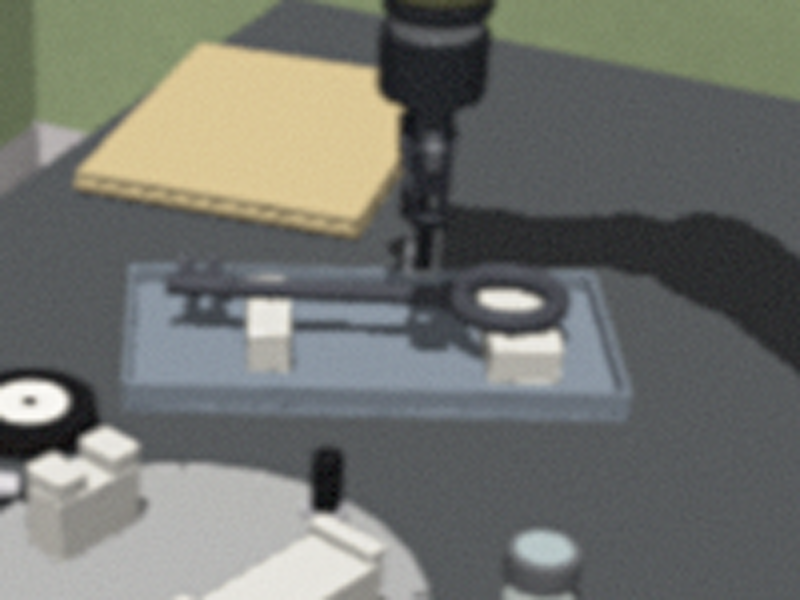

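The fingers at crop x≈425 stand above the shank on the bow side of its middle, clear of the bow at (510,297). I go down and grip.

Request:
servo_tool(rows="0 -3 14 0 1;0 0 14 0 1;0 0 12 0 1;0 0 1 0 1;0 0 0 0 0;0 0 0 0 0;0 0 0 0 0;0 0 0 0 0;0 0 0 0 0;0 0 0 0 0;0 0 0 0 0;0 0 0 0 0", newtons=80)

```text
clock: 13.1
tcp_pos: [0.5842, -0.2499, 0.0997]
ee_rot: [-0.01, 0.973, 0.23, -0.001]
force: [0.5, -0.6, -0.5]
finger_gap: 0.0129
```

```bash
python3 - <<'E'
from h import *
B=np.array([.583,-.249,.045]);s,M=tool();print((B-(s["tcp_pos"]+M@[0,0,.054]))@M*1000,s["tcp_pos"],np.degrees(np.arctan2(M[1,0],M[0,0])),M[:,2],s["finger_gap"],s["force"],s["wrist_torque"])
E
```

```text
[-0.79301071 -0.19192248  0.72734205] [ 0.58420624 -0.24986332  0.09971332] 26.555788743053753 [-0.00751177  0.01911682 -0.99978904] 0.012872663605269367 [ 0.53111622 -0.60435261 -0.54142253] [ 0.14586216  0.05876118 -0.09647588]
```

Request:
servo_tool(rows="0 0 -5 0 0;0 0 -10 0 0;0 0 -20 0 0;0 0 -25 0 0;0 0 -25 0 0;0 0 -25 0 0;0 0 -25 0 0;0 0 -20 0 0;0 0 -10 0 0;0 0 0 0 0;0 0 0 0 0")

```text
clock: 14.2
tcp_pos: [0.5807, -0.2534, 0.27]
ee_rot: [-0.012, 0.973, 0.23, -0.007]
force: [-0.3, 0.6, -4.9]
finger_gap: 0.0121
```

```bash
python3 - <<'E'
from h import *
s,M=tool();print(s["tcp_pos"],np.degrees(np.arctan2(M[1,0],M[0,0])),M[:,2],s["finger_gap"],s["force"],M.T@s["wrist_torque"])
im,_=read_camera("side");cv2.imwrite("pics/s12.png",cv2.resize(im[60:260,260:490],None,fx=3,fy=3,interpolation=cv2.INTER_CUBIC))
E
```

```text
[ 0.58073393 -0.25335423  0.26996575] 26.660716733997557 [-0.02004836  0.02033063 -0.99959228] 0.012117905324782114 [-0.33426091  0.64963842 -4.89849831] [-0.07589409 -0.01316956  0.05385733]
```

View pics/s12.png

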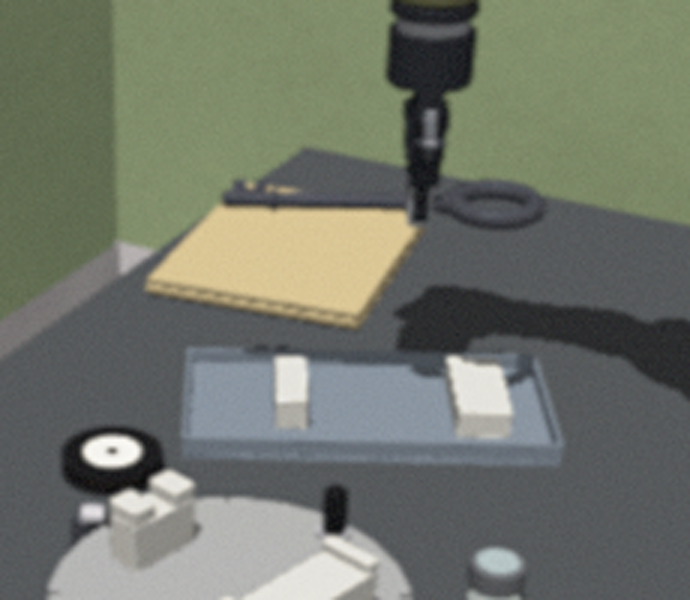

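The key hangs level from the fingers at crop (420,205), with the bow at (495,203) and the tray empty. Wrist torque about the jaw axis is about 0, so it is balanced.

Request:
servo_tool(rows="0 0 0 3 0;0 0 0 6 0;0 0 0 6 0;0 0 0 6 0;0 0 0 6 0;0 0 0 6 0;0 0 0 5 0;0 0 0 3 0;0 0 0 0 0;0 0 0 0 0")

```text
clock: 15.25
tcp_pos: [0.5741, -0.2498, 0.2546]
ee_rot: [-0.012, 0.99, -0.137, -0.025]
force: [0.3, -0.6, -5.4]
finger_gap: 0.0126
```

Request:
servo_tool(rows="-3 -8 0 0 0;-6 -16 0 0 0;-9 -24 0 0 0;-9.5 -25 0 0 0;-9.5 -25 0 0 0;-9.5 -25 0 0 0;-9.5 -25 0 0 0;-9.5 -25 0 0 0;-9.5 -25 0 0 0;-9.5 -25 0 0 0;-9.5 -25 0 0 0;-9.5 -25 0 0 0;-9.5 -25 0 0 0;-9.5 -25 0 0 0;-9 -24 0 0 0;-6 -16 0 0 0;-4 -9 0 0 0;-2 -4 0 0 0;0 0 0 0 0;0 0 0 0 0")

```text
clock: 17.25
tcp_pos: [0.5211, 0.1929, 0.274]
ee_rot: [-0.02, 0.992, -0.121, -0.027]
force: [0.5, 0.0, -5.2]
finger_gap: 0.0126
```

```bash
cat > key.py <<'E'
from h import *
import sys
T=np.array([.539,.1693,.165]);th=np.radians(-15.5)
s,M=tool();g=s["tcp_pos"]+M@[-.0008,0,.0547]
print(s["clock"],s["tcp_pos"].round(4),"yaw",np.degrees(np.arctan2(M[1,0],M[0,0])).round(2),"z",M[:,2].round(3),"x",M[:,0].round(3),"gap",s["finger_gap"].round(4),"F",s["force"].round(1))
print("to go tool mm",((T-g)@M*1000).round(1),"joints",s["joints"].round(2))
im,d=read_camera("top");cv2.imwrite(f"pics/t{sys.argv[1]}.png",im);np.save(f"pics/t{sys.argv[1]}.npy",d)
i2,d2=read_camera("side");cv2.imwrite(f"pics/s{sys.argv[1]}.png",i2);np.save(f"pics/s{sys.argv[1]}.npy",d2)
def cloud(n,d):
    c,R_=cam(n);v,u=np.mgrid[:480,:640]
    return np.stack([(u-c["cx"])/c["fx"]*d,-(v-c["cy"])/c["fy"]*d,-d],-1)@R_.T+c["eye"]
ex=M[:,0]*[1,1,0];ex/=np.linalg.norm(ex);ey=np.array([-ex[1],ex[0],0])
for n,I,D in(("top",im,d),("side",i2,d2)):
    P=cloud(n,D);m=(D>0)&(I.max(2)<90);P=P[m]-g;a=P@ex;b=P@ey;z=P[:,2]
    k=(abs(z)<.03)&(abs(b)<.05)
    for lo,hi,w in((-.115,-.025,.05),(.03,.06,.012),(.06,.09,.012),(.09,.12,.012),(.12,.135,.012)):
        q=k&(a>lo)&(a<hi)&(abs(b)<w)
        if q.sum()>4:print(n,lo,hi,q.sum(),"a",np.median(a[q]).round(4),"b",np.median(b[q]).round(4),"z",np.median(z[q]).round(4),"a-range",a[q].min().round(3),a[q].max().round(3))
    q=k&(abs(a)<.2);print(n,"extent",a[q].min(),a[q].max())
E
python3 key.py 13
```

```text
Traceback (most recent call last):
  File "key.py", line 5, in <module>
    print(s["clock"],s["tcp_pos"].round(4),"yaw",np.degrees(np.arctan2(M[1,0],M[0,0])).round(2),"z",M[:,2].round(3),"x",M[:,0].round(3),"gap",s["finger_gap"].round(4),"F",s["force"].round(1))
                                                                                                                                              ^^^^^^^^^^^^^^^^^^^^^
AttributeError: 'float' object has no attribute 'round'
```

```bash
sed -i 's/s\["finger_gap"\].round(4)/s["finger_gap"]/' key.py; python3 key.py 13
```

```text
17.25 [0.5211 0.1929 0.274 ] yaw -13.87 z [-0.049  0.046 -0.998] x [ 0.969 -0.239 -0.059] gap 0.01259261934130133 F [ 0.5  0.  -5.2]
to go tool mm [30.2 22.2 52.1] joints [-0.37  0.64 -0.06  1.79 -0.04  0.73 -2.2 ]
top -0.115 -0.025 623 a -0.0697 b -0.0012 z 0.0129 a-range -0.112 -0.025
top extent -0.11194956693011203 0.17695743879422426
side -0.115 -0.025 540 a -0.0744 b 0.0104 z 0.006 a-range -0.112 -0.025
side 0.03 0.06 47 a 0.0448 b 0.0062 z -0.0019 a-range 0.03 0.059
side 0.06 0.09 44 a 0.0762 b 0.0059 z -0.0054 a-range 0.06 0.089
side 0.09 0.12 36 a 0.1045 b 0.0059 z -0.0084 a-range 0.091 0.119
side 0.12 0.135 42 a 0.1284 b 0.0046 z -0.0068 a-range 0.121 0.134
side extent -0.11232901039898803 0.17816503487500962
```

The key is over the rests, but the tool has picked up about 3.5° of tilt. Before lowering, I check which moves add to or undo it.

Request:
servo_tool(rows="0 0 0 0 0;0 0 0 0 0;0 0 0 0 0")

```text
clock: 17.65
tcp_pos: [0.5221, 0.1898, 0.2738]
ee_rot: [-0.019, 0.992, -0.124, -0.027]
force: [0.3, 0.7, -5.4]
finger_gap: 0.0127
```

Request:
servo_tool(rows="20 0 0 0 0;20 0 0 0 0;0 0 0 0 0;0 0 0 0 0")

```text
clock: 18.05
tcp_pos: [0.5613, 0.1788, 0.271]
ee_rot: [-0.019, 0.992, -0.124, -0.028]
force: [-0.0, 1.0, -5.8]
finger_gap: 0.0125
```

Request:
servo_tool(rows="0 20 0 0 0;0 20 0 0 0;0 0 0 0 0;0 0 0 0 0")

```text
clock: 18.45
tcp_pos: [0.5487, 0.1389, 0.2695]
ee_rot: [-0.019, 0.992, -0.123, -0.029]
force: [-0.2, 1.1, -5.6]
finger_gap: 0.0129
```

Request:
servo_tool(rows="0 0 0 -6 0;0 0 0 -6 0;0 0 0 -6 0;0 0 0 0 0;0 0 0 0 0")

```text
clock: 18.95
tcp_pos: [0.5478, 0.1405, 0.2701]
ee_rot: [-0.024, 0.999, 0.039, -0.026]
force: [0.2, 0.3, -5.1]
finger_gap: 0.0125
```

Request:
servo_tool(rows="0 0 0 1.5 0;0 0 0 1.5 0;0 0 0 1.5 0;0 0 0 1.5 0;0 0 0 1.5 0;0 0 0 1.5 0;0 0 0 0 0;0 0 0 0 0")

```text
clock: 19.75
tcp_pos: [0.5476, 0.1414, 0.2702]
ee_rot: [-0.022, 0.998, -0.049, -0.028]
force: [1.0, 0.1, -4.9]
finger_gap: 0.0125
```

Request:
servo_tool(rows="0 0 40 0 0;0 0 -40 0 0;0 0 0 0 0;0 0 0 0 0")

```text
clock: 20.15
tcp_pos: [0.5457, 0.141, 0.257]
ee_rot: [-0.019, 0.998, -0.049, -0.038]
force: [-2.3, -0.9, -5.7]
finger_gap: 0.0126
```

Request:
servo_tool(rows="0 0 -40 0 0;0 0 0 0 0;0 0 0 0 0")

```text
clock: 20.45
tcp_pos: [0.5484, 0.1392, 0.2984]
ee_rot: [-0.019, 0.998, -0.049, -0.037]
force: [-0.8, -0.7, -5.9]
finger_gap: 0.012
```

Request:
servo_tool(rows="0 0 40 0 0;0 0 0 0 0;0 0 0 0 0")

```text
clock: 20.75
tcp_pos: [0.546, 0.141, 0.2593]
ee_rot: [-0.02, 0.998, -0.049, -0.035]
force: [0.9, 1.2, -5.2]
finger_gap: 0.013
```

Reversing direction between rows shifts the tilt (down then up made it worse), so I use the opposite order.

Request:
servo_tool(rows="0 0 -40 0 0;0 0 40 0 0;0 0 0 0 0;0 0 0 0 0")

```text
clock: 21.15
tcp_pos: [0.5488, 0.1414, 0.2646]
ee_rot: [-0.021, 0.998, -0.049, -0.031]
force: [1.9, 0.3, -4.3]
finger_gap: 0.0127
```

Request:
servo_tool(rows="0 30 0 0 0;0 -30 0 0 0;0 0 0 0 0;0 0 0 0 0")

```text
clock: 21.55
tcp_pos: [0.5529, 0.1395, 0.2717]
ee_rot: [-0.022, 0.998, -0.051, -0.026]
force: [0.9, -2.1, -5.5]
finger_gap: 0.0124
```

Request:
servo_tool(rows="0 0 -45 0 0;0 0 45 0 0;0 0 0 0 0;0 0 -45 0 0;0 0 45 0 0;0 0 0 0 0;0 0 0 0 0")

```text
clock: 22.25
tcp_pos: [0.5597, 0.1435, 0.2833]
ee_rot: [-0.027, 0.998, -0.05, -0.016]
force: [1.1, 1.2, -3.2]
finger_gap: 0.0124
```

Request:
servo_tool(rows="-30 0 0 0 0;30 0 0 0 0;0 0 0 0 0;0 0 0 0 0")

```text
clock: 22.65
tcp_pos: [0.5523, 0.1419, 0.2869]
ee_rot: [-0.026, 0.998, -0.05, -0.02]
force: [0.1, -0.0, -4.7]
finger_gap: 0.0127
```

Request:
servo_tool(rows="0 -50 0 0 0;0 50 0 0 0;0 0 0 0 0;0 0 0 0 0")

```text
clock: 23.05
tcp_pos: [0.5569, 0.1617, 0.2955]
ee_rot: [-0.031, 0.999, -0.043, -0.01]
force: [0.4, 1.8, -5.2]
finger_gap: 0.0126
```

Request:
servo_tool(rows="0 0 0 8 0;0 0 0 -8 0;0 0 0 0 0;0 0 0 0 0")

```text
clock: 23.45
tcp_pos: [0.5606, 0.1619, 0.3016]
ee_rot: [-0.033, 0.998, -0.046, -0.004]
force: [-0.3, 0.1, -5.5]
finger_gap: 0.0124
```

Request:
servo_tool(rows="50 0 0 0 0;-50 0 0 0 0;0 0 0 0 0;0 0 0 0 0")

```text
clock: 23.85
tcp_pos: [0.5672, 0.1599, 0.2939]
ee_rot: [-0.03, 0.998, -0.052, -0.013]
force: [2.0, 0.2, -4.3]
finger_gap: 0.0124
```

Request:
servo_tool(rows="0 0 -45 0 0;0 0 45 0 0;0 0 0 0 0;0 0 0 3 0;0 0 0 4 0;0 0 0 2 0;0 0 0 0 0;0 0 0 0 0")

```text
clock: 24.65
tcp_pos: [0.5722, 0.1609, 0.3017]
ee_rot: [-0.032, 0.99, -0.139, -0.009]
force: [-0.3, 0.4, -6.4]
finger_gap: 0.0123
```

```bash
python3 key.py 14
```

```text
24.65 [0.5722 0.1609 0.3017] yaw -15.9 z [-0.009  0.066 -0.998] x [ 0.961 -0.274 -0.027] gap 0.01230891797822243 F [-0.3  0.4 -6.4]
to go tool mm [-29.8   9.5  82.6] joints [-0.29  0.64 -0.06  1.68 -0.04  0.81 -2.16]
top -0.115 -0.025 621 a -0.0694 b 0.0 z 0.0104 a-range -0.112 -0.025
top extent -0.11242197912955794 0.17855744787096822
side -0.115 -0.025 437 a -0.0737 b 0.0079 z 0.004 a-range -0.114 -0.025
side 0.03 0.06 49 a 0.0443 b 0.0063 z -0.0016 a-range 0.031 0.059
side 0.06 0.09 39 a 0.0724 b 0.0067 z -0.0032 a-range 0.06 0.089
side 0.09 0.12 35 a 0.1035 b 0.0064 z -0.0039 a-range 0.09 0.119
side 0.12 0.135 41 a 0.1283 b 0.0052 z -0.0016 a-range 0.12 0.134
side extent -0.1143167336007669 0.1743600621125411
```

```bash
cat > plane.py <<'E'
from h import *
import sys
D=np.load(f"pics/t{sys.argv[1]}.npy");I=cv2.imread(f"pics/t{sys.argv[1]}.png");g=np.array(eval(sys.argv[2]));y=np.radians(float(sys.argv[3]))
c,M=cam("top");v,u=np.mgrid[:480,:640]
P=np.stack([(u-c["cx"])/c["fx"]*D,-(v-c["cy"])/c["fy"]*D,-D],-1)@M.T+c["eye"]
P=P[(D>0)&(I.max(2)<90)]-g
a=P@[np.cos(y),np.sin(y),0];b=P@[-np.sin(y),np.cos(y),0];z=P[:,2]
k=(a>-.12)&(a<-.02)&(abs(b)<.05)&(abs(z)<.03)
for _ in range(3):
    A=np.c_[a,b,np.ones(len(a))];s=np.linalg.lstsq(A[k],z[k],rcond=None)[0];k&=abs(z-A@s)<.006
print("bow plane slopes along,across",s,k.sum(),"centre",(a[k].min()+a[k].max())/2,(b[k].min()+b[k].max())/2)
E
python3 plane.py 14 "[.5717,.1645,.247]" -15.9
```

```text
bow plane slopes along,across [-0.03963347  0.03052967  0.00800748] 564 centre -0.06671157655070728 0.0003329164498684714
```

Request:
servo_tool(rows="0 0 -45 0 0;0 0 45 0 0;0 0 0 0 0;0 0 -25 0 0;0 0 25 0 0;0 0 0 0 0;-6 2 5 0 0;-8 2 10 0 0;-8 2 15 0 0;-5 2 15 0 0;-3 1 15 0 0;0 0 10 0 0;0 0 5 0 0;0 0 0 0 0;0 0 0 0 0")

```text
clock: 26.25
tcp_pos: [0.5444, 0.1667, 0.235]
ee_rot: [-0.036, 0.99, -0.138, -0.001]
force: [-0.0, 0.3, -4.8]
finger_gap: 0.0126
```

```bash
python3 key.py 15|head -2; python3 - <<'E'
from h import *
import subprocess
s,M=tool();g=s["tcp_pos"]+M@[-.0008,0,.0547]
print(subprocess.run(["python3","plane.py","15",str(g.tolist()),str(np.degrees(np.arctan2(M[1,0],M[0,0])))],capture_output=True,text=True).stdout)
E
```

```text
26.25 [0.5444 0.1667 0.235 ] yaw -15.83 z [ 0.008  0.073 -0.997] x [ 0.962 -0.273 -0.012] gap 0.01264482182503281 F [-0.   0.3 -4.8]
to go tool mm [-4.2  4.  15.3] joints [-0.31  0.7  -0.07  1.83 -0.04  0.58 -2.17]
bow plane slopes along,across [-0.00392028  0.03907909  0.00894501] 539 centre -0.06649179261731848 0.0003973692357427949
```

Request:
servo_tool(rows="-1 1 4 0 0;-1 1 5 -0.3 0;-1 1 4 0 0;0 1 2 0 0;0 0 0 0 0;0 0 0 0 0;0 0 0 0 0;0 0 0 0 0")

```text
clock: 27.15
tcp_pos: [0.541, 0.1645, 0.2195]
ee_rot: [-0.037, 0.99, -0.135, -0.0]
force: [0.1, 0.3, -4.7]
finger_gap: 0.0123
```

```bash
python3 key.py 16|head -2; python3 ticks.py pics/t16.png; python3 - <<'E'
from h import *
import subprocess
s,M=tool();g=s["tcp_pos"]+M@[-.0008,0,.0547];print(g)
print(subprocess.run(["python3","plane.py","16",str(g.tolist()),str(np.degrees(np.arctan2(M[1,0],M[0,0])))],capture_output=True,text=True).stdout)
a=cv2.imread("pics/t16.png")[190:330,240:390];b=cv2.imread("pics/s16.png")[150:320,250:450]
cv2.imwrite("pics/f16.png",np.hstack([cv2.resize(a,(400,373)),cv2.resize(b,(400,373))]))
E
```

```text
27.15 [0.541  0.1645 0.2195] yaw -15.53 z [ 0.01   0.073 -0.997] x [ 0.963 -0.268 -0.01 ] gap 0.012329487358995155 F [ 0.1  0.3 -4.7]
to go tool mm [-1.8 -0.1 -0.1] joints [-0.31  0.72 -0.07  1.85 -0.04  0.53 -2.17]
pics/t16.png [(np.float64(11.3), np.float32(15.0)), (np.float64(29.41), np.float32(40.0)), (np.float64(73.98), np.float32(56.0)), (np.float64(118.73), np.float32(71.0)), (np.float64(164.26), np.float32(52.0)), (np.float64(200.32), np.float32(73.0)), (np.float64(212.62), np.float32(33.0)), (np.float64(219.2), np.float32(24.0))]
[0.54073288 0.16872142 0.16490498]
bow plane slopes along,across [-0.01159918  0.06220004  0.00841989] 508 centre -0.06629009780539512 0.0012112707852701653
```

View pics/f16.png

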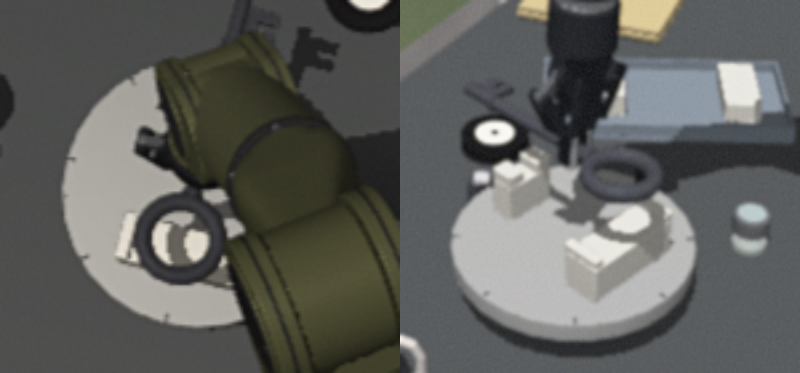

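The last view shows the ring over the wide rest (left half, ≈(180,238)) and the shank running over the slotted rest (right half, ≈(520,165)). The key is well above the foam and the platter hasn't moved. Handing in.

```bash
python3 - <<'E'
from bench import *
s=read_state();print(s["clock"],s["tcp_pos"],abs(s["qd"]).max(),s["finger_gap"]);print(job_done())
E
```

```text
27.25 [0.54096493 0.1645112  0.21944809] 0.0016734148399795553 0.012385762662117812
the job is handed in; nothing more can be done
None
```

The key is held still about 6 cm above where it will lie, bow over the wide rest and shank over the slotted one, and I handed the job in at 27 s.

**Turntable:** I turned the platter by its knob until the index bar reached the pointer. It resisted a tug back and sprang back when let go. In the last clear view the bar stood at −15.5° against −15.2° for the pointer. The tick marks still visible at the end had not moved since then. After the first let-go the bar rested about 1.5° past that, so the exact centre of the stop is known only to about 1°.

**Key:** I gripped it within about 3 mm of its balance point, and it hung in balance. At hand-in its axis was 165 mm above the desk, in line with the rests to about half a degree, and within about 2–5 mm of the turning axis. All joints were still.

**Tilt:** Part-way through, the tool had picked up about 4° of tilt, which I mostly worked out. The shank ended level to about 0.7°. A roll of about 2–3.5° about the shank is left; the last bow reading, partly hidden by the arm, gave the high end.

**Other things on the desk:** I touched none of them. I checked this by eye only, and the arm hid parts of the last picture.

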